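# Lengthen the socket bar by one hole and crack the hub nut loose

## Task

The extendable socket bar is on the hub nut. Lengthen its handle by one hole, until the sprung button has popped fully out into the next hole, without hauling hard against the button; then, with the bar lengthened, slacken the nut by about an eighth of a turn (anticlockwise from above). Leave the bar like that, and do not disturb the other things on the bench.

Things in the scene. Friction and masses are not known exactly. Their poses are not given: they have to be found in the camera images.
- hub: Car wheel hub with a brake disc (240 mm across, top 52 mm up), five studs (tops 90 mm up) and a centre nut, lying face up and bolted to a 200 mm square holding plate that is fixed to the bench. The socket bar lies level, its axis 112 mm above the bench. Origin on the nut's axis at bench height; its x axis is the direction in which the bar points before the nut is turned.
- bar (a joint): How far the nut and bar have been turned anticlockwise seen from above (rad); 0 = tight. The nut drags all the way with about 4 N m, stays where it is left, and cannot be tightened further.
- handle (a joint): How far the square handle tube (24 mm, 2 mm walls, from 90 to 315 mm from the nut's axis at the start) is drawn outward (m); 0 = fully in, as at the start, the button out through its first hole. About 4.5 N of friction. Holes are 10.5 mm wide; the next lies 36 to 61 mm nearer to the nut than the first (it differs from bar to bar), a third 100 mm. Locked, with 0.7 mm of play, while the button is out.
- button (a joint): How far the button is pushed in (m): 0 = out, 4.5 mm proud of the tube (spring 1.5 N); 0.0045 = flush (4 N); 0.0065 = under the tube's wall. Gripping the tube across it pushes it flush; its round nose ducks under the wall as the gripped tube is drawn outward (about 14 N at first, 6 N after), and pops out at the next hole and stops the tube: hauling on it with over 15 N spoils it.
- button_tip (a point): Tip of the round-nosed steel button, 9 mm across, on the inner bar 205 mm from the nut's axis, at the height of the bar's axis. It looks sideways out of the tube's first hole: its tip, when out, is 16.5 mm to the side of the bar's axis. x points outward along the bar, y the way the button points (also the way the bar swings when slackened), z up.
- grip_mid (a point): Middle of the ribbed rubber grip on the outer end of the handle tube, on the bar's axis; the grip is 80 mm long and 30 mm square. It slides and turns with the handle; x points outward along the bar, z up. At the start 277 mm from the nut's axis.
- pad_a: Brake pad, 50 by 110 mm, 16 mm high, lying flat; bystander. Origin under its centre.
- pad_b: A second such brake pad; bystander. Origin under its centre.
- bearing: Steel bearing ring, 72 mm across, 30 mm high; bystander. Origin under its centre.
- socket: Loose socket standing on end, 32 mm across, 38 mm high; bystander. Origin under its centre.
- hammer: Hammer with a wooden handle, lying; bystander.
- driver: Screwdriver, lying; bystander.
- spray_can: Spray can, 64 mm across, 200 mm high, upright; bystander. Origin under its centre.
- grease_tub: Grease tub, 90 mm across, 85 mm high; bystander. Origin under its centre.

How it is judged:
By the outcome, as a careful person would: the job done as asked, in the order asked, and still so for the second after the job is handed in, with the robot touching nothing.
It also fails if it takes over 51 s, if anything falls off the work surface, if the arm or the gripper's body presses on something with over 40 N, if the wrist force passes 120 N, or if a joint passes its speed limit or range.

## Robot

A 6-joint arm with a two-finger parallel gripper is mounted at the origin on the work surface. World frame = base frame: x ahead of the robot, y to its left, z up, the work surface at z = 0. Lengths are in m, angles in degrees, forces in N, time in s.
With the tool pointing down it reaches from about 0.25 to 0.725 m from the base axis. Payload 9.7 kg.
Tool frame: the origin (TCP) lies on the centre line of the jaws, within the pads' length; the fingertips stand finger_overhang ahead of it and the grasp point (between the pads) lies 2 mm behind it (finger_overhang is the distance from the TCP to the fingertips, in m); z points along the fingers, y is the direction in which the jaws open and shut (so a half turn about z gives the same grasp; the last joint's range is limited). The gripper opens to 85 mm and grips with 20 to 120 N. Pads are 22 mm wide; open, the fingers measure 114 mm over their backs; the gripper's body (76 mm by 85 mm) begins 54 mm behind the grasp point. The pads swing forward as they close: fully open they stand 13 mm farther back than shut.
Start: joints at [-67.437, 4.979, 10.078, 95.1, 0, 90], TCP at [0.211, -0.508, 0.248] pointing down, gripper open.
Joint ranges: [-179.16, 179.16], [-48.56, 103.87], [-65.8, 70.77], [-126.05, 130.52], [-82.76, 87.17], [-180, 180]. Speed limits (degrees/s): [127.2, 127.2, 147.25, 180, 180, 180].

## Interface

Orientations are given as [roll, pitch, yaw] about the fixed x, y, z axes, in that order (R = Rz(yaw) Ry(pitch) Rx(roll)).
In Python, from workcell import * gives the robot as it stands.
- The arm moves only by the tool move_arm, never from a script. Its argument "commands" is a list that holds one entry, the list of rows, each a list of 5 numbers: the closure, from 0 (fully open) to 1 (shut), then the shift along the tool's x, y, z in mm, then the turn about the tool's z in rad. In form: [[[claw, dx, dy, dz, twist], ...]]. A call has 1 to 20 rows; each row shifts and turns the commanded pose from where the row before left it, along the tool's axes as they then stand; what a row does not reach is not made up. A row lasts 1/10 s, in which the tool goes at most 50 mm and 8.59 degrees, less where a joint would pass 70% of its speed; a pose out of reach is approached as far as the arm can. A call is refused whole if a number of a shift passes 50 or a number of a turn 0.15, either way. A call with a gripper value outside its range is refused whole. The fingers move at their own pace and stop on an object; "force" is the grip in N (left out, the last holds). Time passes only in rows, so rows that do not move let the fingers close. It gives the time, the measured TCP pose, the force and the opening at its end, in the units of the state.
- state(): the state, without advancing time (a new reading comes with each control period).
- get_image(name): name is "side" or "top" or "wrist"; returns the picture (420x560x3 uint8, blue, green, red); there is no depth.
- get_calibration(name): a dict with "mtx" (3x3 intrinsics, pixels), "rvec" (rotation vector, rad) and "tvec" (3), from world to camera coordinates, as OpenCV has them; the wrist camera has in their place "tool_from_camera" (4x4, takes a point from camera to tool coordinates, whose origin is the TCP and whose axes are the flange's). Camera axes: x right, y down, z forward; pixel columns grow to the right and rows downward; lengths in m; the calibration is good to about 2 mm. A picture is of the moment at which its call begins: read the wrist's pose just before it. get_calibration takes no time and is no camera call.
- sign_off(): hands the job in, once; it reports no verdict.
The state is a dict: "clock": time; "joint_positions": joint angles; "qd": joint speeds; "joint_efforts": joint torques, N m; "position": TCP position; "ee_rot": TCP orientation; "wrist_force": force on the tool from outside, world axes, zero at the start; "wrist_torque": the same for the moment, N m; "width": opening from 0.0 (shut) to 1.0 (fully open).
Only numpy, scipy, OpenCV 4.12 (cv2) and the standard library are available. Lean on these libraries where they do the work, as an engineer would, in place of code of your own. Each camera call takes 0.05 s, during which the arm holds its last target.

## Working session

There is one attempt and no reset: what is moved stays moved. The work goes in short steps, Python scripts to look and compute and a tool call to move; the robot and the scene stay as the last step left them, time stands still between calls to the robot, and variables do not carry over. Pictures are saved under pics/ and viewed, and the job is handed in when it is done.

Besides the shell and the picture viewer there is one more tool, called after ">>>" as a command line: name --argument value ..., lists and objects as JSON in quotes. move_arm: Moves the arm, as the interface text tells. Its arguments: {"type":"object","properties":{"commands":{"type":"array","items":{"type":"array","items":{"type":"array","items":{"type":"number"}}}},"force":{"type":"number"}},"required":["commands"]}

```bash
ls; mkdir -p pics; python3 - <<'E'
from workcell import *
import cv2
s=state();print(s)
for n in ("side","top","wrist"):
    im=get_image(n);cv2.imwrite(f"pics/{n}0.png",im)
    c=get_calibration(n);print(n,c)
E
```

```text
pics
{'clock': 0.0, 'joint_positions': array([-6.74382175e+01,  5.01008540e+00,  1.00347841e+01,  9.50979985e+01,
        2.32683142e-03,  9.00019161e+01]), 'qd': array([ 0.02305273, -0.02696216,  0.06558574,  0.00333836, -0.04708835,
       -0.05396873]), 'joint_efforts': array([ 2.45891359e-03, -5.20392680e+01,  4.64802361e+01,  1.60681171e-02,
        1.26129103e-04,  4.30378591e-06]), 'position': array([ 0.21095884, -0.50772203,  0.24759573]), 'ee_rot': array([-1.79926700e+02, -2.32437815e-03,  2.25598634e+01]), 'wrist_force': array([ 0.4169464 ,  0.77636037, -0.04075628]), 'wrist_torque': array([-0.0293034 , -0.00783905, -0.00355345]), 'width': 0.9995144919628436}
side {'mtx': array([[440.28884618,   0.        , 281.5038801 ],
       [  0.        , 440.28884618, 208.89318497],
       [  0.        ,   0.        ,   1.        ]]), 'rvec': array([ 2.06225942, -0.12850299,  0.0963329 ]), 'tvec': array([-0.52808639,  0.12324051,  1.28219193])}
top {'mtx': array([[468.18483835,   0.        , 288.81838731],
       [  0.        , 468.18483835, 208.50073776],
       [  0.        ,   0.        ,   1.        ]]), 'rvec': array([ 2.2077415 , -2.14633568,  0.09180222]), 'tvec': array([-0.01820878,  0.50246305,  1.34012933])}
wrist {'mtx': array([[303.90153971,   0.        , 279.21658838],
       [  0.        , 303.90153971, 214.91692747],
       [  0.        ,   0.        ,   1.        ]]), 'tool_from_camera': array([[ 1.32461697e-04, -9.56915753e-01, -2.90365675e-01,
         7.36642844e-02],
       [ 9.99999516e-01, -1.56288566e-04,  9.71246424e-04,
        -1.08804717e-04],
       [-9.74781838e-04, -2.90365663e-01,  9.56915269e-01,
        -1.25610988e-01],
       [ 0.00000000e+00,  0.00000000e+00,  0.00000000e+00,
         1.00000000e+00]])}
```

View pics/side0.png

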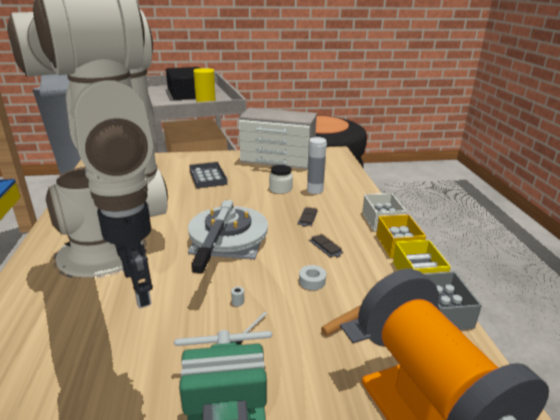

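View pics/top0.png

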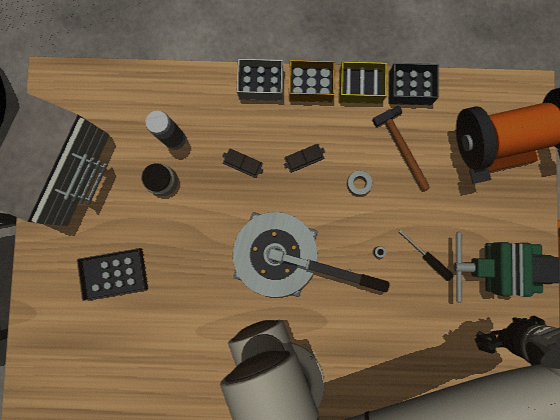

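View pics/wrist0.png

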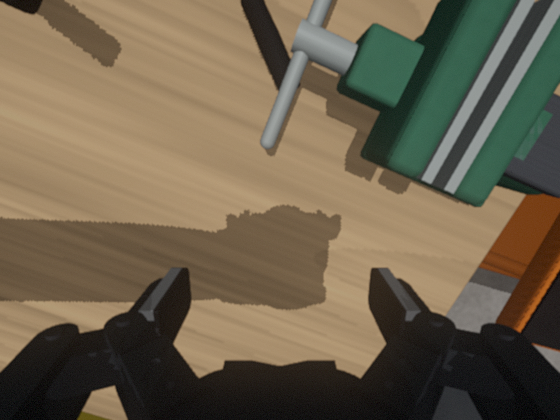

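```bash
python3 - <<'E'
import cv2
t=cv2.imread('pics/top0.png');cv2.imwrite('pics/top0c.png',cv2.resize(t[200:310,220:410],None,fx=4,fy=4,interpolation=cv2.INTER_CUBIC))
t=cv2.imread('pics/side0.png');cv2.imwrite('pics/side0c.png',cv2.resize(t[190:280,180:280],None,fx=6,fy=6,interpolation=cv2.INTER_CUBIC))
E
```

```text
(no output)
```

View pics/top0c.png

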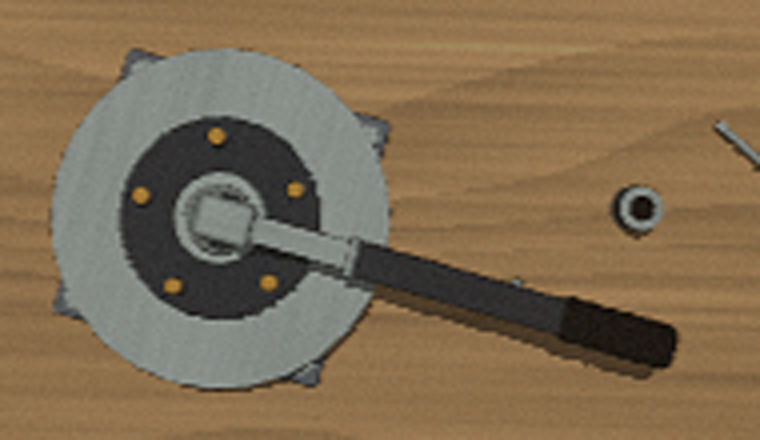

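View pics/side0c.png

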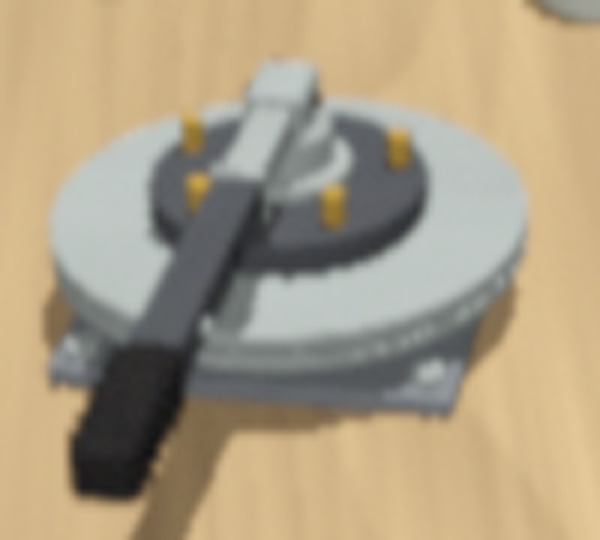

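```bash
cat > h.py <<'E'
import numpy as np, cv2
from workcell import *
def ray(n,px,z):
    c=get_calibration(n);R=cv2.Rodrigues(np.array(c['rvec']))[0];t=np.array(c['tvec']).ravel()
    u=cv2.undistortPoints(np.array([[px]],float),np.array(c['mtx']),None).ravel()
    d=R.T@np.array([u[0],u[1],1]);o=-R.T@t
    return o+d*(z-o[2])/d[2]
def proj(n,P):
    c=get_calibration(n)
    return cv2.projectPoints(np.atleast_2d(np.array(P,float)),np.array(c['rvec']),np.array(c['tvec']),np.array(c['mtx']),None)[0].reshape(-1,2)
def wcam():
    from scipy.spatial.transform import Rotation as Ro
    s=state();T=np.eye(4);T[:3,:3]=Ro.from_euler('xyz',s['ee_rot'],degrees=True).as_matrix();T[:3,3]=s['position']
    c=get_calibration('wrist');return T@np.array(c['tool_from_camera']),np.array(c['mtx'])
def wray(px,z,Tm=None):
    T,m=Tm or wcam()
    d=T[:3,:3]@np.array([(px[0]-m[0,2])/m[0,0],(px[1]-m[1,2])/m[1,1],1]);o=T[:3,3]
    return o+d*(z-o[2])/d[2]
E
python3 - <<'E'
from h import *
f=lambda x,y:(220+(x-1.5)/4,200+(y-1.5)/4)
D=ray('top',f(219.5,218),.052)
print('disc',D)
for e in [(50,218),(388,218),(219,48),(219,388)]: print(np.linalg.norm(ray('top',f(*e),.052)-D))
for nm,p,z in [('tubestart',(358,258),.124),('gripstart',(566,317),.125),('end',(673,347),.127),('btn',(518,282),.112)]:
    P=ray('top',f(*p),z);v=P-D;print(nm,P,np.hypot(*v[:2]),np.degrees(np.arctan2(v[1],v[0])))
g=lambda x,y:(180+(x-2.5)/6,190+(y-2.5)/6)
for nm,p,z in [('nutblock',(285,65),.124),('tubestart',(237,180),.124),('gripstart',(150,345),.127),('btn',(207,323),.112)]:
    P=ray('side',g(*p),z);v=P-D;print(nm,P,np.hypot(*v[:2]),np.degrees(np.arctan2(v[1],v[0])))
E
```

```text
disc [0.36998073 0.03260915 0.052     ]
0.11946394801930514
0.11876164255591373
0.12018921149383165
0.1183496152125206
tubestart [ 0.34701    -0.06247851  0.124     ] 0.09782289548621215 -103.58098694584577
gripstart [ 0.31207325 -0.20124737  0.125     ] 0.2409193865057224 -103.9078136580193
end [ 0.29453411 -0.27194424  0.127     ] 0.3137594026520428 -103.91369802742715
btn [ 0.33366144 -0.17071599  0.112     ] 0.20654347338751525 -100.12773827727816
nutblock [0.37383703 0.04311126 0.124     ] 0.011187732272655534 69.8371504146635
tubestart [ 0.34930201 -0.06966127  0.124     ] 0.10434006297501024 -101.4308899570343
gripstart [ 0.31300443 -0.20778732  0.127     ] 0.24705619802395312 -103.33362560628315
btn [ 0.33515448 -0.17019674  0.112     ] 0.2057743863922782 -99.74391506682427
```

```bash
cat >> h.py <<'E'
H=np.array([.370,.0326]);TH=np.radians(-104)
def bp(r,l,z,th=None,h=None):
    th=TH if th is None else th
    u=np.array([np.cos(th),np.sin(th)]);v=np.array([-u[1],u[0]])
    return np.r_[(H if h is None else h)+r*u+l*v,z]
def delta(P,yaw=None):
    from scipy.spatial.transform import Rotation as Ro
    s=state();R=Ro.from_euler('xyz',s['ee_rot'],degrees=True).as_matrix()
    d=R.T@(np.array(P)-s['position'])*1000
    tw=None if yaw is None else -np.radians((yaw-s['ee_rot'][2]+180)%360-180)
    return d.round(2),tw
E
python3 - <<'E'
from h import *
import workcell
print([n for n in dir(workcell) if not n.startswith('__')])
print('finger',globals().get('finger_overhang'))
print(ray('top',(220+635.5/4,200+208/4),.038))
E
```

```text
['MotionError', 'finger_overhang', 'get_calibration', 'get_image', 'sign_off', 'state']
finger 0.017
[ 0.38421707 -0.26415404  0.038     ]
```

>>> move_arm --commands '[[[0,10,-10,0,-0.15],[0,20,-20,0,-0.15],[0,20,-20,0,-0.15],[0,20,-20,0,-0.15],[0,20,-20,0,-0.15],[0,20,-10,0,-0.15],[0,20,0,0,-0.032]]]'

```text
clock: 0.85
position: [0.2224, -0.3405, 0.2483]
ee_rot: [180.0, 0.0, 76.2]
wrist_force: [0.9, -0.6, 0.7]
width: 1.003
```

```bash
python3 - <<'E'
from h import *
s=state();print(s['position'],s['ee_rot'],delta(bp(.224,.1,.15),76),bp(.224,.1,.14))
E
```

```text
[ 0.22240892 -0.34051246  0.24831863] [1.79999862e+02 5.88502892e-03 7.62460841e+01] (array([173.09, 153.69,  98.3 ]), np.float64(0.004294978139268622)) [ 0.41283907 -0.20893843  0.14      ]
```

>>> move_arm --commands '[[[0,33,30,0,0],[0,35,31,0,0],[0,35,31,0,0],[0,35,31,0,0],[0,35,31,0,0],[0,0,0,30,0],[0,0,0,40,0],[0,0,0,28,0],[0,0,0,0,0],[0,0,0,0,0]]]'

```text
clock: 1.85
position: [0.4142, -0.2112, 0.1509]
ee_rot: [-180.0, -0.0, 76.0]
wrist_force: [-0.3, 0.9, 0.5]
width: 1.002
```

```bash
python3 - <<'E'
from h import *
s=state();print(s['position'],s['ee_rot'])
cv2.imwrite('pics/w1.png',get_image('wrist'))
E
```

```text
[ 0.41418749 -0.21119012  0.15092004] [-1.79982876e+02 -5.65207520e-03  7.59590835e+01]
```

View pics/w1.png

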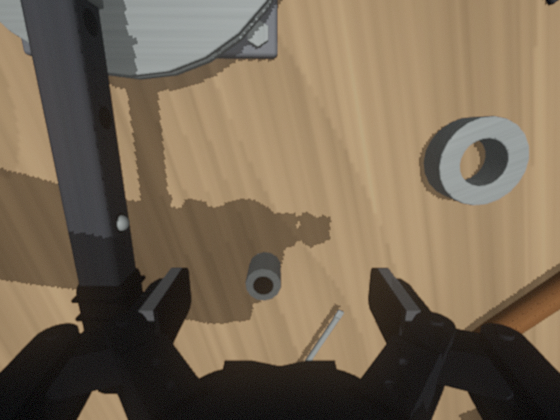

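```bash
python3 - <<'E'
import cv2,numpy as np
t=cv2.imread('pics/w1.png')[0:300,20:160]
g=(255*(t/255.)**0.45).astype('uint8')
a=cv2.resize(g[0:150],None,fx=4,fy=4,interpolation=cv2.INTER_CUBIC);b=cv2.resize(g[150:300],None,fx=4,fy=4,interpolation=cv2.INTER_CUBIC)
cv2.imwrite('pics/w1a.png',a);cv2.imwrite('pics/w1b.png',b)
E
```

```text
(no output)
```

View pics/w1a.png

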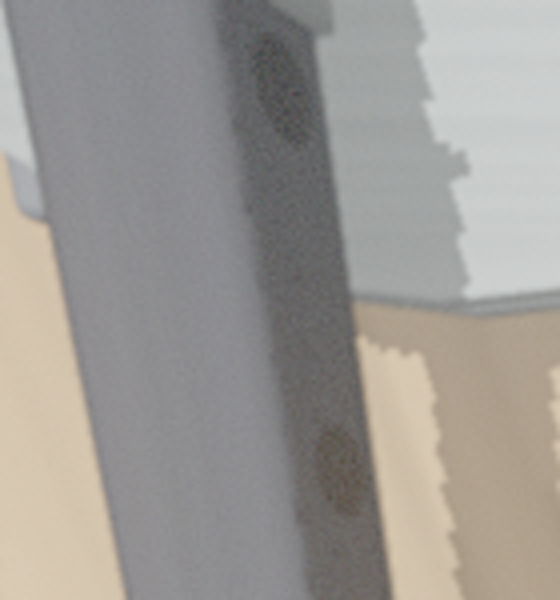

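View pics/w1b.png

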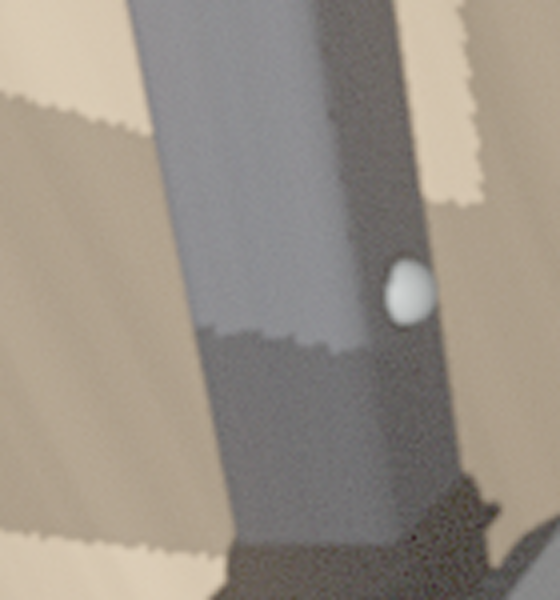

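```bash
python3 - <<'E'
from h import *
T=wcam()
u=np.array([np.cos(TH),np.sin(TH)]);v=np.array([-u[1],u[0]])
f=lambda x,y,oy=0:(20+(x-1.5)/4,oy+(y-1.5)/4)
for nm,p,z in [('h3',f(282,92),.112),('h2',f(342,470),.112),('btn',f(409,292,150),.112),
 ('topL1',f(20,80),.124),('topR1',f(232,80),.124),('topL2',f(232,540,150),.124),('topR2',f(398,540,150),.124),('topL3',f(128,600),.124),('topR3',f(308,600),.124)]:
    P=wray(p,z,T);d=P[:2]-H;print(nm,P.round(4),'r %.1f l %.1f'%(1e3*d@u,1e3*d@v))
s=state();print(delta(bp(.205,0,.2),76))
E
```

```text
h3 [ 0.3561 -0.0738  0.112 ] r 106.6 l 12.3
h2 [ 0.3457 -0.1155  0.112 ] r 149.6 l 12.2
btn [ 0.3317 -0.1713  0.112 ] r 207.1 l 12.2
topL1 [ 0.3341 -0.0705  0.124 ] r 108.8 l -9.9
topR1 [ 0.3568 -0.0762  0.124 ] r 108.8 l 13.5
topL2 [ 0.3003 -0.1975  0.124 ] r 240.2 l -12.0
topR2 [ 0.3231 -0.2032  0.124 ] r 240.2 l 11.6
topL3 [ 0.3201 -0.1251  0.124 ] r 165.1 l -10.3
topR3 [ 0.3417 -0.1305  0.124 ] r 165.1 l 12.0
(array([  20.96, -102.36,  -48.28]), np.float64(-0.0008538415015855026))
```

>>> move_arm --commands '[[[0,0,0,-25,0],[0,0,0,-25,0],[0,5,-25,0,0.0087],[0,5,-25,0,0],[0,5,-25,0,0],[0,5,-26,0,0],[0,0,0,0,0],[0,0,0,0,0]]]'

```text
clock: 2.7
position: [0.322, -0.1672, 0.2023]
ee_rot: [179.8, 0.1, 75.4]
wrist_force: [-0.9, 0.1, -0.3]
width: 1.0
```

```bash
python3 - <<'E'
from h import *
s=state();print(s['position'],s['ee_rot'],delta(bp(.206,.0003,.11),75.5))
cv2.imwrite('pics/w2.png',get_image('wrist'))
E
```

```text
[ 0.32203607 -0.16715299  0.20225137] [1.79776593e+02 5.05480161e-02 7.54424464e+01] (array([-0.51, -1.84, 92.25]), np.float64(-0.0010044992802632979))
```

View pics/w2.png

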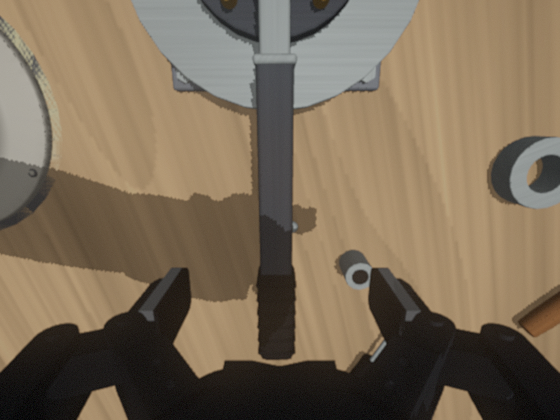

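>>> move_arm --commands '[[[0,0,-1.9,20,0],[0,-0.5,0,30,0],[0,0,0,30,0],[0,0,0,12.2,0],[0.35,0,0,0,0],[0.5,0,0,0,0],[0.5,0,0,0,0]]]' --force 50

```text
clock: 3.45
position: [0.3203, -0.1671, 0.1096]
ee_rot: [179.9, 0.0, 75.5]
wrist_force: [-0.5, 1.0, 0.7]
width: 0.515
```

```bash
python3 - <<'E'
from h import *
s=state();print(s['position'],s['ee_rot'],s['wrist_force'],s['width'],delta(bp(.206,.0003,.11),75.5))
cv2.imwrite('pics/w3.png',get_image('wrist'))
E
```

```text
[ 0.32030201 -0.16714827  0.10962972] [1.79887039e+02 2.66318887e-02 7.54653318e+01] [-0.48669792  1.00837421  0.72044528] 0.5153133552910821 (array([-0.16,  0.2 , -0.37]), np.float64(-0.0006050745384251026))
```

View pics/w3.png

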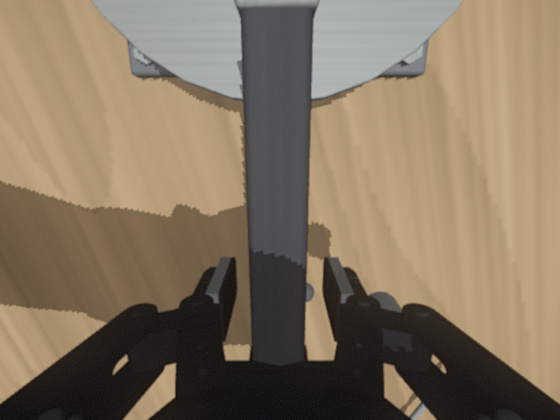

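>>> move_arm --commands '[[[0.5,-1.5,0,0,0],[0.6,0,0,0,0],[1,0,0,0,0],[1,0,0,0,0],[1,0,0,0,0],[1,0,0,0,0],[1,0,0,0,0]]]' --force 50

```text
clock: 4.2
position: [0.3193, -0.1684, 0.1087]
ee_rot: [179.9, 0.0, 75.5]
wrist_force: [-1.2, -0.0, 5.4]
width: 0.272
```

```bash
python3 - <<'E'
from h import *
s=state();print(s['position'],s['ee_rot'],s['wrist_force'],s['wrist_torque'],s['width'],s['width']*85)
E
```

```text
[ 0.3193313  -0.16835773  0.10867333] [1.79944437e+02 2.50237690e-02 7.54669371e+01] [-1.15569416e+00 -2.73962066e-03  5.40126010e+00] [-0.0816359   0.25556942  0.07194024] 0.2720261763357436 23.122224988538207
```

>>> move_arm --commands '[[[1,-1,0,0,0],[1,-1,0,0,0],[1,-1,0,0,0],[1,-1,0,0,0]]]'

```text
clock: 4.6
position: [0.3186, -0.1711, 0.1087]
ee_rot: [179.9, -0.2, 75.5]
wrist_force: [2.0, 9.8, 7.3]
width: 0.275
```

```bash
python3 - <<'E'
from h import *
s=state();print(s['position'],s['ee_rot'],s['wrist_force'],s['width'],delta(bp(.2075,0.0003,.11),75.5))
cv2.imwrite('pics/w4.png',get_image('wrist'))
E
```

```text
[ 0.31860288 -0.17112608  0.10867019] [ 1.79934424e+02 -1.63438680e-01  7.55071140e+01] [2.04838278 9.77480178 7.2889335 ] 0.27480982285342337 (array([ 2.62,  0.86, -1.32]), np.float64(0.00012416199716400883))
```

View pics/w4.png

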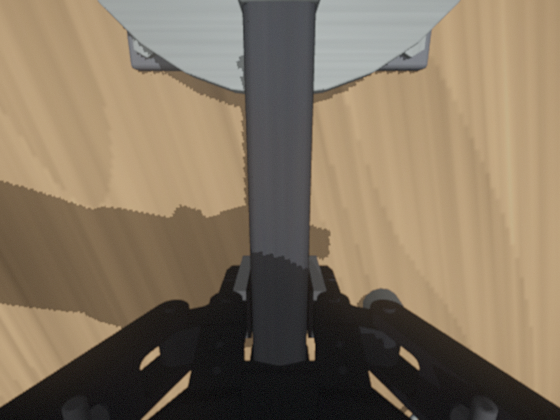

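>>> move_arm --commands '[[[1,-1,0,0,0],[1,-1,0,0,0],[1,-1,0,0,0],[1,-1,0,0,0],[1,-1,0,0,0],[1,-1,0,0,0]]]'

```text
clock: 5.25
position: [0.317, -0.1772, 0.1087]
ee_rot: [179.9, -0.1, 75.5]
wrist_force: [-0.3, 6.4, 6.9]
width: 0.273
```

```bash
python3 - <<'E'
from h import *
s=state();print(s['position'],s['ee_rot'],s['wrist_force'],s['width'],delta(bp(.2075,0.0003,.11),75.5))
cv2.imwrite('pics/t4.png',cv2.resize(get_image('top')[200:310,220:410],None,fx=4,fy=4,interpolation=cv2.INTER_CUBIC))
E
```

```text
[ 0.31703334 -0.17723699  0.10865716] [ 1.79937561e+02 -1.07309305e-01  7.55008432e+01] [-0.34730907  6.38044076  6.87993661] 0.2732503341070949 (array([ 8.93,  0.85, -1.33]), np.float64(1.4716534548369643e-05))
```

View pics/t4.png

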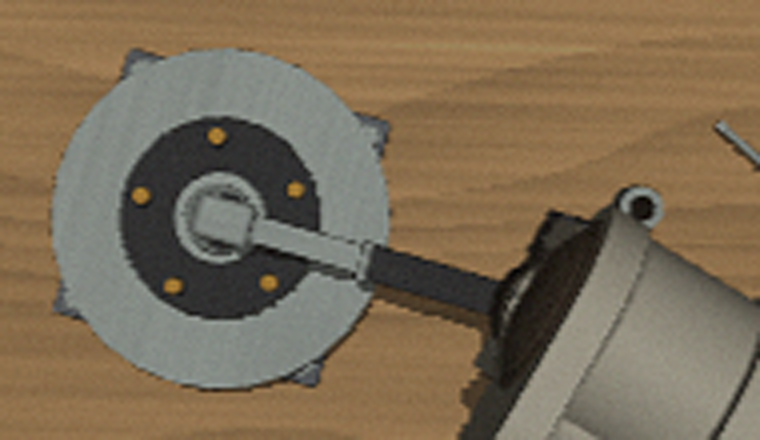

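>>> move_arm --commands '[[[1,-2,0,0,0],[1,-2,0,0,0],[1,-2,0,0,0],[1,-2,0,0,0],[1,-2,0,0,0],[1,-2,0,0,0],[1,-2,0,0,0],[1,-2,0,0,0],[1,-2,0,0,0],[1,-2,0,0,0],[1,-2,0,0,0],[1,-2,0,0,0],[1,-2,0,0,0],[1,-2,0,0,0],[1,-2,0,0,0],[1,-2,0,0,0],[1,-2,0,0,0],[1,-2,0,0,0]]]'

```text
clock: 7.1
position: [0.3081, -0.2121, 0.1087]
ee_rot: [179.9, -0.1, 75.5]
wrist_force: [1.4, 6.7, 6.2]
width: 0.269
```

```bash
python3 - <<'E'
from h import *
s=state();print(s['position'],s['ee_rot'],s['wrist_force'],s['width'],delta(bp(.2075,0.0003,.11),75.5))
cv2.imwrite('pics/w5.png',get_image('wrist'))
E
```

```text
[ 0.30807098 -0.21214686  0.10866758] [ 1.79926215e+02 -1.05359399e-01  7.55006372e+01] [1.43968745 6.74703454 6.24767791] 0.26946216543680723 (array([44.97,  0.79, -1.25]), np.float64(1.1120930588044185e-05))
```

View pics/w5.png

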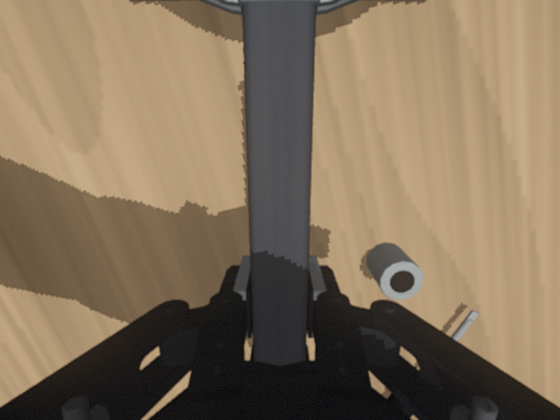

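>>> move_arm --commands '[[[1,-1,0,0,0],[1,-1,0,0,0],[1,-1,0,0,0],[1,-1,0,0,0],[1,-1,0,0,0],[1,-1,0,0,0]]]'

```text
clock: 7.75
position: [0.3066, -0.218, 0.1087]
ee_rot: [179.9, -0.1, 75.5]
wrist_force: [1.1, 5.4, 6.2]
width: 0.271
```

>>> move_arm --commands '[[[1,-0.5,0,0,0],[1,-0.5,0,0,0],[1,-0.5,0,0,0]]]'

```text
clock: 8.05
position: [0.3062, -0.2196, 0.1087]
ee_rot: [179.9, -0.1, 75.5]
wrist_force: [1.4, 4.8, 6.3]
width: 0.27
```

>>> move_arm --commands '[[[1,-0.5,0,0,0],[1,-0.5,0,0,0]]]'

```text
clock: 8.25
position: [0.3059, -0.2207, 0.1087]
ee_rot: [179.9, -0.0, 75.5]
wrist_force: [0.4, 3.0, 5.0]
width: 0.272
```

>>> move_arm --commands '[[[1,-0.5,0,0,0],[1,0,0,0,0]]]'

```text
clock: 8.45
position: [0.3057, -0.2214, 0.1087]
ee_rot: [179.9, -0.0, 75.5]
wrist_force: [0.7, 1.3, 5.8]
width: 0.276
```

>>> move_arm --commands '[[[1,-0.4,0,0,0],[1,0,0,0,0]]]'

```text
clock: 8.65
position: [0.3055, -0.2219, 0.1086]
ee_rot: [179.9, 0.0, 75.5]
wrist_force: [1.3, 1.9, 5.4]
width: 0.275
```

```bash
python3 - <<'E'
from h import *
s=state();print(s['position'],s['wrist_force'],delta(bp(.2075,0.0003,.11),75.5))
cv2.imwrite('pics/w6.png',get_image('wrist'))
t=get_image('top');cv2.imwrite('pics/t6.png',cv2.resize(t[200:310,220:410],None,fx=4,fy=4,interpolation=cv2.INTER_CUBIC))
E
```

```text
[ 0.30554904 -0.22186799  0.10863812] [1.29482222 1.93009519 5.4365222 ] (array([55.01,  0.77, -1.36]), np.float64(-0.000426491570785721))
```

View pics/w6.png

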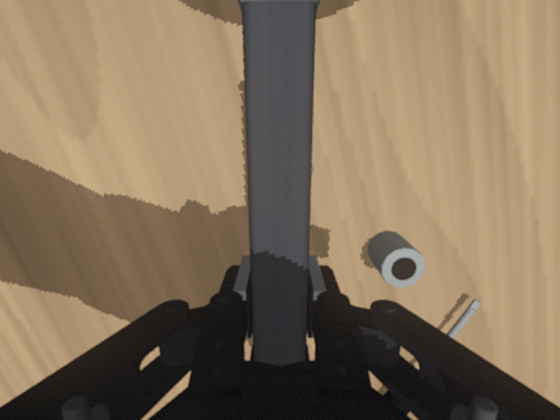

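View pics/t6.png

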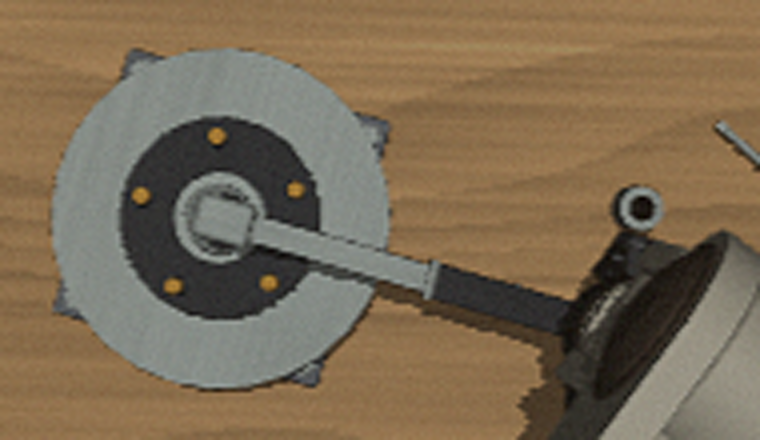

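```bash
python3 - <<'E'
import cv2
t=cv2.imread('pics/w6.png')[130:220,230:350];cv2.imwrite('pics/w6c.png',cv2.resize((255*(t/255.)**.6).astype('uint8'),None,fx=6,fy=6,interpolation=cv2.INTER_CUBIC))
E
```

```text
(no output)
```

View pics/w6c.png

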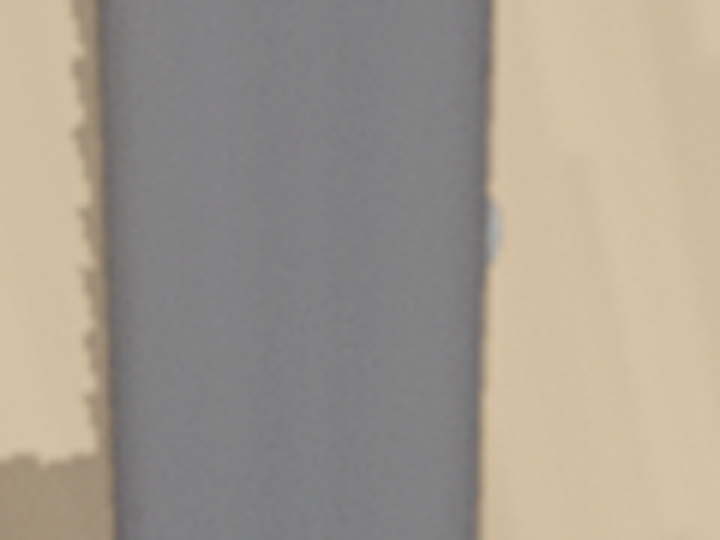

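>>> move_arm --commands '[[[1,-0.4,0,0,0],[1,0,0,0,0]]]'

```text
clock: 8.95
position: [0.3055, -0.2223, 0.1087]
ee_rot: [179.9, 0.0, 75.5]
wrist_force: [1.0, 0.4, 5.3]
width: 0.275
```

>>> move_arm --commands '[[[1,-0.4,0,0,0],[1,0,0,0,0]]]'

```text
clock: 9.15
position: [0.3054, -0.2225, 0.1087]
ee_rot: [179.9, -0.0, 75.5]
wrist_force: [-0.1, 3.2, 5.7]
width: 0.274
```

>>> move_arm --commands '[[[1,-0.4,0,0,0],[1,0,0,0,0]]]'

```text
clock: 9.35
position: [0.3053, -0.2227, 0.1087]
ee_rot: [179.9, -0.1, 75.5]
wrist_force: [1.0, 3.3, 5.6]
width: 0.277
```

```bash
python3 - <<'E'
from h import *
s=state();print(s['position'],s['wrist_force'],delta(bp(.2075,0.0003,.11),75.5))
t=get_image('wrist')[130:220,230:350];cv2.imwrite('pics/w7c.png',cv2.resize((255*(t/255.)**.6).astype('uint8'),None,fx=6,fy=6,interpolation=cv2.INTER_CUBIC))
E
```

```text
[ 0.30534361 -0.22268757  0.10865659] [1.01552315 3.28150046 5.60822758] (array([55.86,  0.78, -1.29]), np.float64(-0.00020175791748791412))
```

View pics/w7c.png

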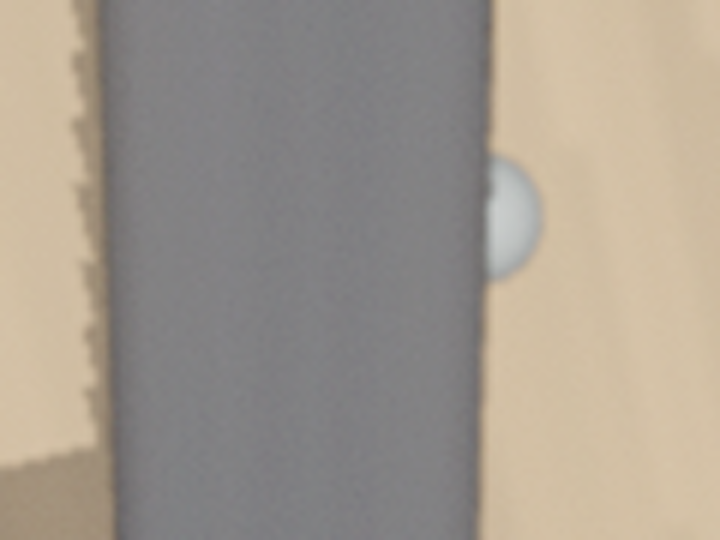

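>>> move_arm --commands '[[[0.5,0,0,0,0],[0.2,0,0,0,0],[0,0,0,0,0],[0,0,0,0,0],[0,0,0,0,0]]]' --force 30

```text
clock: 9.9
position: [0.3049, -0.223, 0.108]
ee_rot: [-180.0, -0.0, 75.5]
wrist_force: [-0.3, 0.4, 0.9]
width: 0.998
```

```bash
python3 - <<'E'
from h import *
s=state();print(s['position'],s['wrist_force'],s['width'],s['joint_positions'],delta(bp(.327,0,.11,np.radians(-104.5)),75.5))
cv2.imwrite('pics/w8.png',get_image('wrist'))
E
```

```text
[ 0.30485464 -0.22297346  0.10799321] [-0.27096618  0.42988203  0.89511788] 0.9984000479263442 [-3.61814820e+01 -1.96223853e+01 -2.75070579e+01  8.21257131e+01
 -8.38859955e-04  6.83609408e+01] (array([-63.26,  -0.87,  -2.01]), np.float64(-0.000740419825053919))
```

View pics/w8.png

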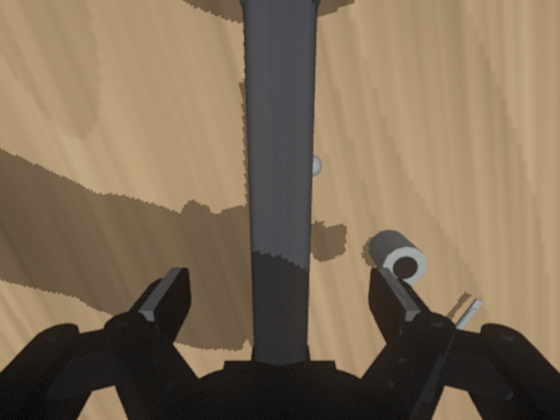

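>>> move_arm --commands '[[[0,-12,0,0,0],[0,-25,0,0,0],[0,-20,0,0,0],[0,-5,0,-1,0],[0.5,0,0,0,0],[0.5,0,0,0,0],[0.5,0,0,0,0],[0.5,0,0,0,0]]]'

```text
clock: 10.75
position: [0.2896, -0.2825, 0.1091]
ee_rot: [180.0, 0.0, 75.5]
wrist_force: [-0.5, -0.2, 0.1]
width: 0.504
```

```bash
python3 - <<'E'
from h import *
s=state();print(s['position'],s['wrist_force'],s['width'],delta(bp(.327,0,.11,np.radians(-104.5)),75.5))
cv2.imwrite('pics/w9.png',get_image('wrist'))
E
```

```text
[ 0.2895505  -0.28253462  0.10914014] [-0.45120732 -0.23677727  0.11935014] 0.5036833911120387 (array([-1.76, -1.02, -0.86]), np.float64(0.00022836126774278717))
```

View pics/w9.png

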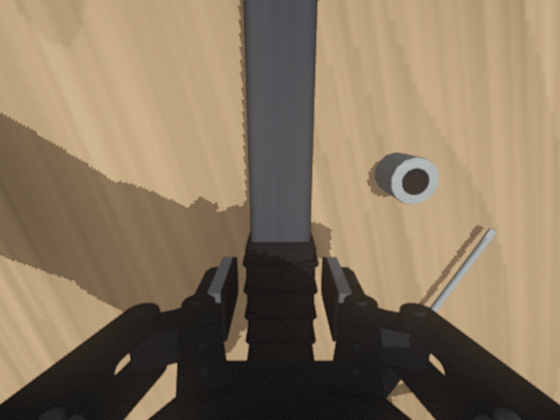

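>>> move_arm --commands '[[[0.5,0,4,0,0],[0.5,0,4,0,-0.005],[0.5,0.1,6,0,-0.018],[0.5,0.2,11.3,0,-0.035],[0.5,0.2,11.3,0,-0.035],[0.5,0.2,11.3,0,-0.035],[0.5,0.2,11.3,0,-0.035],[0.5,0.2,11.3,0,-0.035],[0.5,0.2,11.3,0,-0.035],[0.5,0.2,11.3,0,-0.035],[0.5,0.2,11.3,0,-0.035]]]'

```text
clock: 11.9
position: [0.3914, -0.2938, 0.109]
ee_rot: [-179.7, -0.1, 92.9]
wrist_force: [-12.8, 4.2, 8.1]
width: 0.501
```

```bash
python3 - <<'E'
from h import *
s=state();d=s['position'][:2]-H;print(s['position'],s['ee_rot'],s['wrist_force'],s['width'],np.hypot(*d),np.degrees(np.arctan2(d[1],d[0])))
cv2.imwrite('pics/w10.png',get_image('wrist'))
E
```

```text
[ 0.39142338 -0.29383272  0.10896159] [-1.79749091e+02 -8.38513313e-02  9.28844783e+01] [-12.79066278   4.16934926   8.10451555] 0.5011287826560956 0.32713496480935284 -86.24513231678903
```

View pics/w10.png

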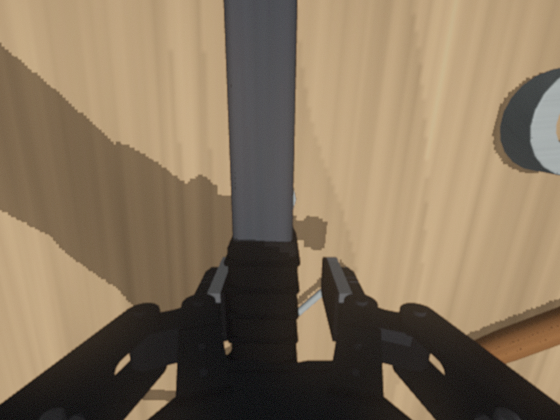

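>>> move_arm --commands '[[[0.5,0.2,11.4,0,-0.035],[0.5,0.2,11.4,0,-0.035],[0.5,0.2,11.4,0,-0.035],[0.5,0.2,11.4,0,-0.035],[0.5,0.2,11.4,0,-0.035],[0.5,0.2,11.4,0,-0.035],[0.5,0.2,11.4,0,-0.035],[0.5,0.2,11.4,0,-0.035],[0.5,0.2,11.4,0,-0.035],[0.5,0.2,11.4,0,-0.035],[0.5,0.2,11.4,0,-0.035],[0.5,0.2,11.4,0,-0.035],[0.5,0.2,11.4,0,-0.035],[0.5,0,0,0,0]]]'

```text
clock: 13.35
position: [0.5336, -0.2536, 0.1082]
ee_rot: [-179.8, -0.1, 119.0]
wrist_force: [-5.0, 0.1, -0.6]
width: 0.502
```

```bash
python3 - <<'E'
from h import *
s=state();d=s['position'][:2]-H;print(s['position'],s['ee_rot'],s['wrist_force'],s['width'],np.hypot(*d),np.degrees(np.arctan2(d[1],d[0])))
T=wcam();cv2.imwrite('pics/w11.png',get_image('wrist'))
t=get_image('top');cv2.imwrite('pics/t11.png',cv2.resize(t[200:310,220:410],None,fx=4,fy=4,interpolation=cv2.INTER_CUBIC))
E
```

```text
[ 0.53361257 -0.25362276  0.10816162] [-1.79834687e+02 -1.30888144e-01  1.18993477e+02] [-5.04438915  0.10257384 -0.62315406] 0.5021011707009396 0.3296855184967984 -60.24656107347367
```

View pics/w11.png

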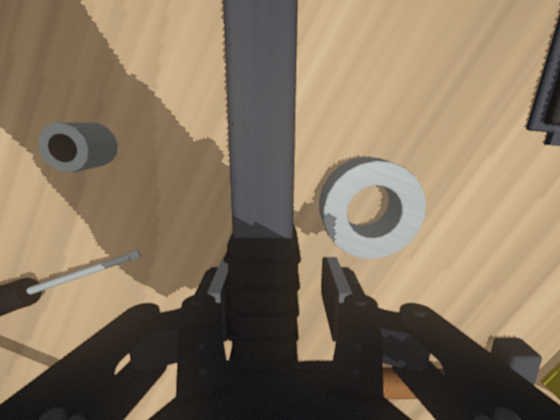

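View pics/t11.png

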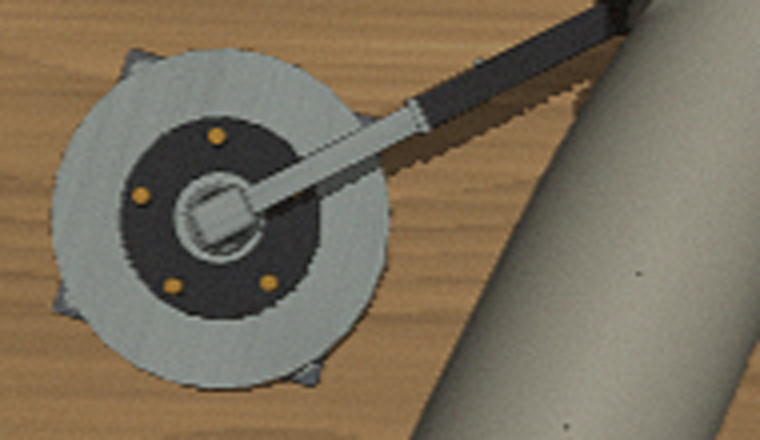

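>>> move_arm --commands '[[[0.5,0.1,5,0,-0.013],[0.5,0.1,4,0,-0.013],[0.5,0,0,0,0],[0.5,0,0,0,0]]]'

```text
clock: 13.85
position: [0.5405, -0.25, 0.1082]
ee_rot: [-179.8, -0.1, 120.3]
wrist_force: [-9.1, -2.2, -0.7]
width: 0.498
```

```bash
python3 - <<'E'
from h import *
s=state();d=s['position'][:2]-H;print(s['ee_rot'],s['wrist_force'],np.hypot(*d),np.degrees(np.arctan2(d[1],d[0])))
T=wcam();im=get_image('wrist');cv2.imwrite('pics/w12.png',im)
# bar edges
g=cv2.GaussianBlur(cv2.cvtColor(im,cv2.COLOR_BGR2GRAY),(3,3),0).astype(int)
for r in (20,60,100,140,180):
    dx=np.diff(g[r]);L=205+dx[205:250].argmin();Rr=270+dx[270:330].argmax();print(r,L,Rr)
E
```

```text
[-1.79821063e+02 -1.03751052e-01  1.20347093e+02] [-9.07676561 -2.18437204 -0.72684543] 0.3300186684753693 -58.891530166876066
20 222 296
60 223 295
100 225 294
140 227 294
180 229 293
```

>>> move_arm --commands '[[[0.5,0,-3,0,0],[0.4,0,-4,0,0],[0.2,0,0,0,0],[0,0,0,0,0],[0,0,0,-10,0],[0,0,0,-30,0],[0,0,0,-40,0],[0,-20,0,-40,0],[0,-40,0,-20,0],[0,-40,0,0,0],[0,-40,0,0,0],[0,0,0,0,0],[0,0,0,0,0]]]'

```text
clock: 15.2
position: [0.6068, -0.3747, 0.2477]
ee_rot: [-180.0, -0.1, 120.3]
wrist_force: [-0.4, 0.5, -0.3]
width: 1.003
```

```bash
python3 - <<'E'
from h import *
s=state();print(s['position'],s['ee_rot'],s['wrist_force'],s['clock'])
cv2.imwrite('pics/w13.png',get_image('wrist'))
t=get_image('top');cv2.imwrite('pics/t13f.png',t);cv2.imwrite('pics/t13.png',cv2.resize(t[160:310,220:410],None,fx=4,fy=4,interpolation=cv2.INTER_CUBIC))
E
```

```text
[ 0.60680605 -0.37465795  0.24773519] [-1.79952812e+02 -1.07709099e-01  1.20340063e+02] [-0.41603663  0.54301068 -0.33308616] 15.2
```

View pics/w13.png

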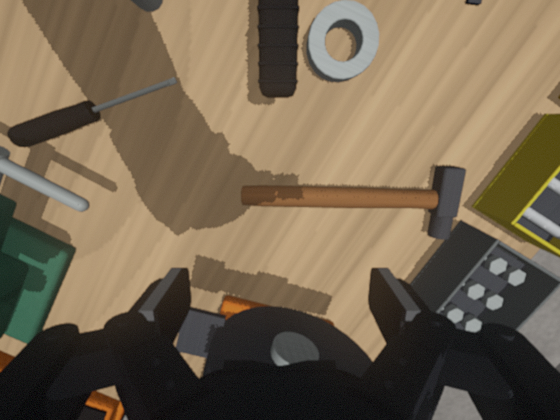

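View pics/t13.png

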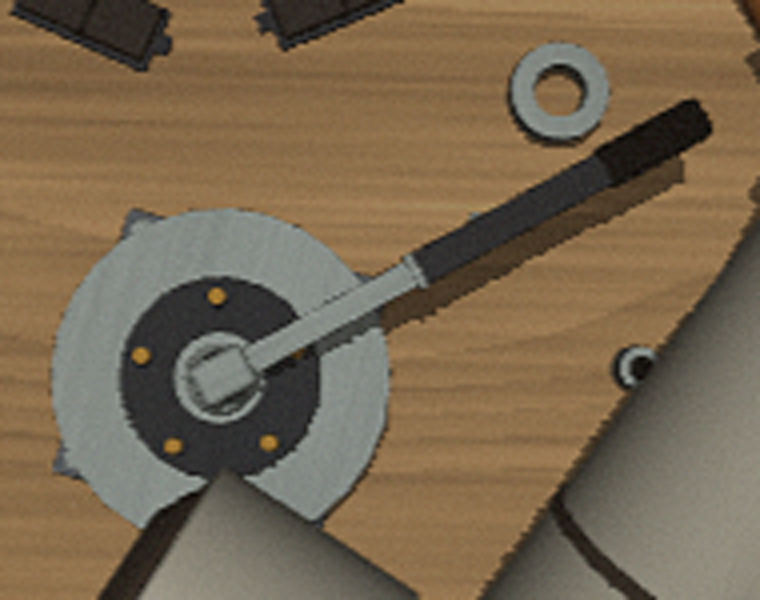

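View pics/t13f.png

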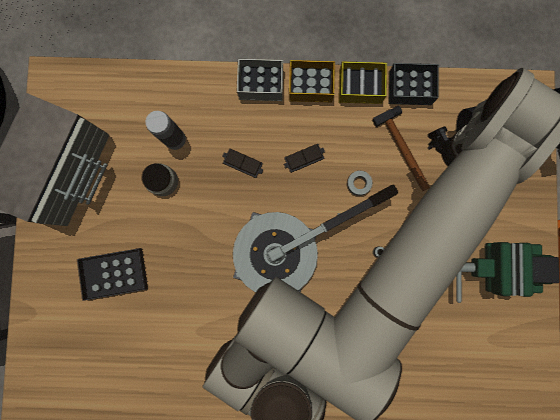

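```bash
python3 - <<'E'
from h import *
f=lambda x,y:(220+(x-1.5)/4,160+(y-1.5)/4)
A=ray('top',f(420,270),.124);B=ray('top',f(603,168),.125);C=ray('top',f(703,117),.127);b=ray('top',f(475,216),.112)
for P in (A,B,C,b):
    v=P[:2]-H;print(P,np.hypot(*v),np.degrees(np.arctan2(v[1],v[0])))
v=C-A;print(np.degrees(np.arctan2(v[1],v[0])))
t=cv2.imread('pics/t13f.png')[195:240,315:365];cv2.imwrite('pics/t13b.png',cv2.resize(t,None,fx=12,fy=12,interpolation=cv2.INTER_CUBIC))
E
```

```text
[ 0.44664782 -0.10157873  0.124     ] 0.15452773482997442 -60.263404204194785
[ 0.5186605  -0.22302286  0.125     ] 0.295707605000799 -59.81935120674587
[ 0.55483705 -0.28948554  0.127     ] 0.37135404534822386 -60.1495356909956
[ 0.48488121 -0.13895915  0.112     ] 0.20647090755741135 -56.192535922748384
-60.06838412199538
```

View pics/t13b.png

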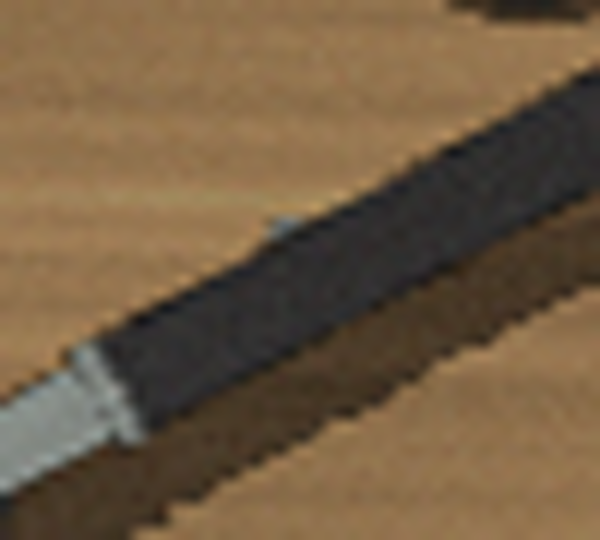

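```bash
python3 -c "
from workcell import *
print(sign_off())"
```

```text
the job is handed in; nothing more can be done
None
```

The handle is lengthened by one hole with the button out, and the nut has been slackened by about 44°, close to the eighth of a turn asked for. The job was handed in at about 15 s on the robot's clock.

- **Lengthening:** I gripped the tube across the button and drew it out about 56 mm, taking 0.4–0.5 mm steps as the next hole came up. My wrist-camera measurement had put that hole at about 57 mm. The wrist force along the bar read about 10 N just after the start and 3–7 N after that. When the button popped out it read about 3 N, so there was no hard haul on it. A close wrist-camera view showed the button out by 4–5 mm.
- **Slackening:** I pushed the rubber grip around its arc with a loosely straddling finger, not a clamped grip, so nothing pulled hard along the bar. The bar went from about −104° to about −60°. The top camera gives about 44° of turn, and the tool pose during the push gave 44.5–45°.
- **Last checks:** The gripper was well clear and the wrist force about zero. In the last top view the button is still out, 206 mm from the nut, and the tube's near end is at about 150 mm. The bystanders look unmoved, though the arm partly hid the driver and the loose socket in that view; the wrist view showed the driver in place.

The angle estimates differ by about 1°, depending on which camera measured the bar's starting direction.

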